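# Crank a small bench press down on a glued case

### The arm

A 6-joint arm with a two-finger parallel gripper is mounted at the origin on a cart in front of the work surface, level with it; the furniture and walls round the work are solid. World frame = base frame: x ahead of the robot, y to its left, z up, the work surface at z = 0. Lengths are in m, angles in degrees, forces in N, time in s.
With the tool pointing down it reaches from about 0.25 to 0.725 m from the base axis. Payload 9.7 kg.
Tool frame: the origin (TCP) lies at the centre of the arm's flange, where the gripper is bolted on; the fingertips stand 173 mm ahead of it and the grasp point (between the pads) lies bot.grip_depth ahead of it (bot.grip_depth is the distance from the TCP to the grasp point, in m); z points along the fingers, y is the direction in which the jaws open and shut (so a half turn about z gives the same grasp; the last joint's range is limited). The gripper opens to 85 mm and grips with 20 to 120 N. Pads are 22 mm wide; open, the fingers measure 114 mm over their backs; the gripper's body (76 mm by 85 mm) begins 54 mm behind the grasp point. The pads swing forward as they close: fully open they stand 13 mm farther back than shut.
Start: joints at [68.01, 4.979, 10.078, 95.1, 0, 90], TCP at [0.206, 0.51, 0.405] pointing down, gripper open.
Joint ranges: [-179.16, 179.16], [-48.56, 103.87], [-65.8, 70.77], [-126.05, 130.52], [-82.76, 87.17], [-180, 180]. Speed limits (degrees/s): [127.2, 127.2, 147.25, 180, 180, 180].

### API

Orientations are given as [roll, pitch, yaw] about the fixed x, y, z axes, in that order (R = Rz(yaw) Ry(pitch) Rx(roll)).
In Python, from workcell import status, viewer, bot gives the robot as it stands. The module is installed in compiled form; this text tells all that it offers.
- The arm moves only by the tool move_arm, never from a script. Its argument "commands" is a list of rows, each an object with "claw": the gripper's target within -1 to 1 (fully open at 1, half-way at 0, shut at -1); "travel": the shift along the tool's x, y, z in cm, a list of three; "turn": the turn about the tool's z in degrees. A call has 1 to 5 rows; each row shifts and turns the commanded pose from where the row before left it, along the tool's axes as they then stand; what a row does not reach is not made up. A row lasts 1/12 s, in which the tool goes at most 41.7 mm and 7.16 degrees, less where a joint would pass 70% of its speed; a pose out of reach is approached as far as the arm can. A call is refused whole if a number of a shift passes 4.17 or a number of a turn 7.16, either way. A call with a gripper value outside its range is refused whole. The fingers move at their own pace and stop on an object; "squeeze" is the grip in N (left out, the last holds). Time passes only in rows, so rows that do not move let the fingers close. It gives the time, the measured TCP pose, the force and the opening at its end, in the units of the state.
- status.get_obs(): the state, without advancing time (a new reading comes with each control period).
- viewer.camera(name): name is "side" or "top"; returns the picture (480x640x3 uint8, blue, green, red); there is no depth.
- viewer.camera_params(name): a dict with "camera_matrix" (3x3 intrinsics, pixels), "xyz" and "rotation" of the camera in the world. Camera axes: x right, y up, looking along -z (the intrinsics and any distortion apply to the point x, -y, -z); pixel columns grow to the right and rows downward; lengths in m; the calibration is good to about 2 mm. A picture is of the moment at which its call begins. camera_params takes no time and is no camera call.
- bot.job_done(): hands the job in, once; it reports no verdict.
The state is a dict: "time": time; "q": joint angles; "qd": joint speeds; "joint_efforts": joint torques, N m; "ee_pos": TCP position; "tcp_rot": TCP orientation; "wrist_force": force on the tool from outside, world axes, zero at the start; "torque": the same for the moment, N m; "opening": finger opening in m.
Only numpy, scipy, OpenCV 4.12 (cv2) and the standard library are available. Lean on these libraries where they do the work, as an engineer would, in place of code of your own. Each camera call takes 0.05 s, during which the arm holds its last target.

### The job

The black power adapter has just been glued and must set under the small press. Take the loose crank handle out of its rest, fit its shank down through the eye of the handwheel until its shoulder sits on the eye, and wind the wheel clockwise (seen from above), a full turn and as much more as it takes, until the sprung foot bears firmly on the adapter, about 40 N, without crushing it. Leave the handle seated in the eye, the press clamped, and the label roll, marker and tape roll where they lie.

Things in the scene. Friction and masses are not known exactly. Their poses are not given: they have to be found in the camera images.
- wheel (a joint): turn of the press's aluminium handwheel about its upright axis, rad, grows clockwise seen from above; range -0.5 to 14, stiff (0.4 N m of friction, so it stays where left). It starts between 0 and 0.6. Each rad lowers the foot 4.77 mm; the wheel itself stays at its height. The foot meets the adapter somewhere between 7.4 and 9.3 rad
- eye (a point): centre of the top face of the round eye (boss 35 mm across, 16 mm thick, open through-hole 14 mm across) on the wheel's rim, 62 mm from the wheel axis, 202 mm above the table; it turns with the wheel. z is up. 26 mm of free space lies under it, over the press's arm
- hub (a point): point on the wheel axis level with the eye's top face; the hub nut rises 5 mm higher. Rim of 13 mm round bar on a circle of 62 mm radius, four spokes; free, it takes about 6 N at the eye to turn, and about 3 N more when the foot presses 40 N
- press: grey C-frame press fixed to the table, with its quill and foot: base 170x130x14 mm, column 36x64 mm, arm top 158 mm above the table (boss 167). Origin on the table under the wheel axis; column 90 mm off along its own +x, z up. On the wheel axis under the arm a sprung round steel foot, 44 mm across: gives 1 mm per 9 N, up to 10 mm, then goes solid
- adapter: black power adapter 51x86x34 mm, lying loose on a wooden packing board on the press's bed, under the foot; origin at the centre of its underside. The board's thickness differs from job to job. Only the foot presses on it; over 120 N crushes it
- handle: loose upright crank handle, 82 mm tall, 0.12 kg. Origin at the tip of its steel shank, z up along it: shank 11.5 mm across and 28 mm long with a 6 mm tapered tip, then shoulder disc 28 mm across from 28 to 32 mm, then black grip 18 to 23 mm across from 32 to 82 mm (widest at 65 mm)
- shoulder (a point): point on the handle's axis at the underside of its shoulder, 28 mm above its tip
- handle_rest: bare steel block 64x64x34 mm fixed to the table with a central upright hole of 18 mm in which the handle stands, its shoulder on the block's top; origin at the centre of the underside
- label_roll: bystander: white label roll 80x80x40 mm, origin at the centre of its underside
- marker_1: bystander: red marker 18x136x18 mm lying on the table, origin at the centre of its underside
- tape_roll: bystander: brown tape roll 94x94x19 mm, origin at the centre of its underside
Mind the look-alikes: they are no part of the job. Of the things that look like the adapter, the larger one is meant.

How it is judged:
By the outcome, as a careful person would: the job done as asked, in the order asked, and still so for the second after the job is handed in, with the robot touching nothing.
It also fails if it takes over 72 s, if anything falls off the work surface, if the arm or the gripper's body presses on something with over 40 N, if the wrist force passes 120 N, or if a joint passes its speed limit or range.

## Working session

There is one attempt and no reset: what is moved stays moved. The work goes in short steps, Python scripts to look and compute and a tool call to move; the robot and the scene stay as the last step left them, time stands still between calls to the robot, and variables do not carry over. Pictures are saved under pics/ and viewed, and the job is handed in when it is done.

Besides the shell and the picture viewer there is one more tool, called after "Emit:" as name(argument=value, ...), one argument or row to a line, values as JSON. move_arm: Moves the arm, as the interface text tells. Its arguments: {"type":"object","properties":{"commands":{"type":"array"},"squeeze":{"type":"number"}},"required":["commands"]}

```bash
mkdir -p pics
python3 - <<'E'
from workcell import status, viewer, bot
import cv2
print(status.get_obs(), bot.grip_depth)
for n in("side","top"):
    cv2.imwrite(f"pics/{n}0.png",viewer.camera(n)); print(n,viewer.camera_params(n))
E
```

```text
{'time': 0.0, 'q': array([ 6.80088614e+01,  5.00894280e+00,  1.00326189e+01,  9.51000178e+01,
       -1.10572173e-03,  8.99993058e+01]), 'qd': array([-0.07372288,  0.00883945, -0.02993145,  0.00574522,  0.14120299,
       -0.009498  ]), 'joint_efforts': array([-1.98580470e-03, -5.20403767e+01,  4.64796031e+01,  1.67921913e-02,
       -2.01810935e-04, -3.41937465e-06]), 'ee_pos': array([0.2059509 , 0.50996769, 0.40398719]), 'tcp_rot': array([-1.79923658e+02,  1.10479577e-03,  1.58009557e+02]), 'wrist_force': array([ 1.02097469, -0.11638954, -0.00797752]), 'torque': array([0.00737074, 0.01397783, 0.02808607]), 'opening': 0.08542078627689044} 0.1547
side {'camera_matrix': array([[497.58925525,   0.        , 322.62631223],
       [  0.        , 497.58925525, 246.1234114 ],
       [  0.        ,   0.        ,   1.        ]]), 'xyz': array([ 0.17542323, -0.71633481,  0.69363722]), 'rotation': array([ 54.50616049,  -0.44855343, -24.28120238])}
top {'camera_matrix': array([[535.80406034,   0.        , 314.74790145],
       [  0.        , 535.80406034, 232.3086901 ],
       [  0.        ,   0.        ,   1.        ]]), 'xyz': array([ 0.25868094, -0.02171019,  1.3226691 ]), 'rotation': array([ 12.56185658,  -0.31517638, -90.1727993 ])}
```

View pics/side0.png

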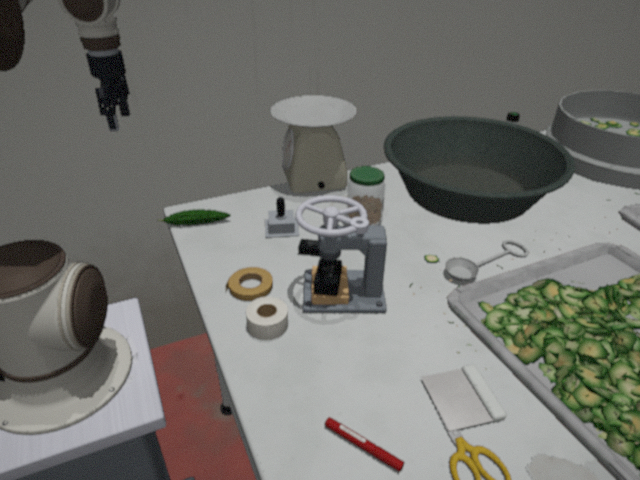

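View pics/top0.png

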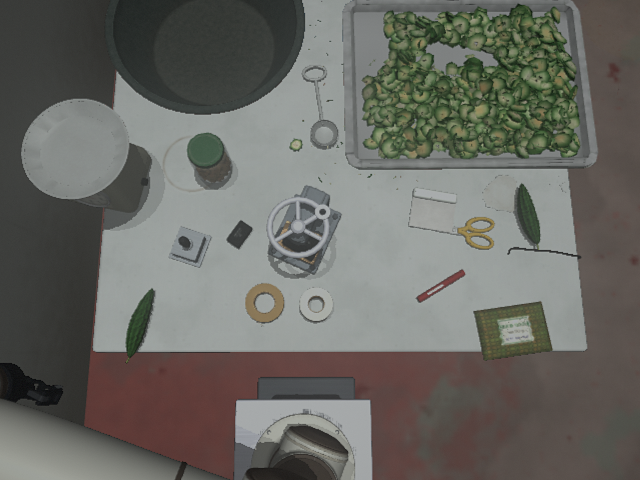

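Side view: handle grip near (281,207), wheel centred near (331,216), eye near (359,222). Top view: handle (184,242), hub (298,226), eye (322,212), and a small black look-alike at (239,234). I'll zoom in and measure.

```bash
cat > h.py <<'E'
import numpy as np, cv2
from scipy.spatial.transform import Rotation as R
from workcell import status, viewer, bot
P={n:viewer.camera_params(n) for n in("side","top")}
def ray(n,u,v):
    p=P[n];K=p["camera_matrix"];d=np.linalg.inv(K)@[u,v,1]
    return np.array(p["xyz"]), R.from_euler("xyz",p["rotation"],degrees=True).as_matrix()@[d[0],-d[1],-d[2]]
def plane(n,u,v,z):
    o,d=ray(n,u,v); return o+d*(z-o[2])/d[2]
def proj(n,X):
    p=P[n];c=R.from_euler("xyz",p["rotation"],degrees=True).as_matrix().T@(np.asarray(X)-p["xyz"])
    k=p["camera_matrix"]@[c[0],-c[1],-c[2]]; return k[:2]/k[2]
def tri(a,b):
    A=[];B=[]
    for n,uv in(("side",a),("top",b)):
        o,d=ray(n,*uv);d/=np.linalg.norm(d);M=np.eye(3)-np.outer(d,d);A.append(M);B.append(M@o)
    return np.linalg.lstsq(np.vstack(A),np.hstack(B),rcond=None)[0]
def zoom(im,x,y,w,h,s,name):
    cv2.imwrite("pics/"+name,cv2.resize(im[y:y+h,x:x+w],None,fx=s,fy=s,interpolation=cv2.INTER_CUBIC))
E
python3 - <<'E'
from h import *
print(tri((331,214),(298,226)),tri((359,222),(322,212)))
print("hub top",plane("top",298,226,.202),plane("side",331,215,.202))
print("eye",plane("top",322,212,.202),plane("side",359,222,.202))
print("grip top", plane("top",184,242,.088),plane("side",281,200,.088))
print("rest", plane("top",190,247,.034))
s=cv2.imread("pics/side0.png");t=cv2.imread("pics/top0.png")
a=cv2.resize(s[180:330,250:410],None,fx=3.7,fy=3.7,interpolation=2);b=cv2.resize(t[170:290,160:350],None,fx=4,fy=4,interpolation=2)
cv2.imwrite("pics/sz.png",a);cv2.imwrite("pics/tz.png",b)
E
```

```text
[0.52370232 0.00748378 0.19590787] [ 0.55469133 -0.04480357  0.20043927]
hub top [0.52232973 0.00730766 0.202     ] [ 0.51787615 -0.00457741  0.202     ]
eye [ 0.55332267 -0.04443792  0.202     ] [ 0.55456899 -0.04692835  0.202     ]
grip top [0.51101633 0.27776339 0.088     ] [0.5158318  0.27032165 0.088     ]
rest [0.50954406 0.27558147 0.034     ]
```

View pics/sz.png

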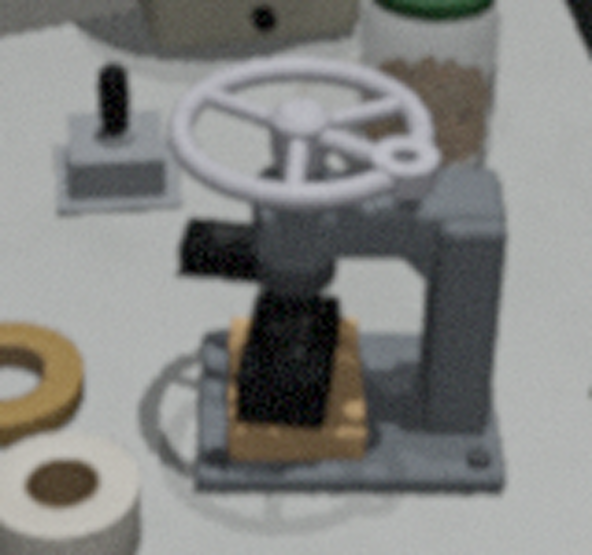

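View pics/tz.png

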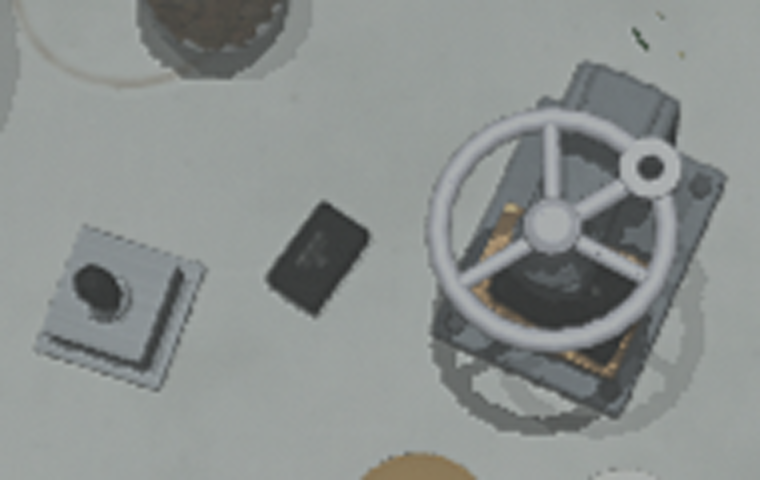

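```bash
cat > m.py <<'E'
from h import *
s=cv2.imread("pics/side0.png");t=cv2.imread("pics/top0.png")
def blob(im,x0,y0,x1,y1,th):
    g=cv2.cvtColor(im[y0:y1,x0:x1],6); m=(g<th).astype(np.uint8)
    n,l,st,c=cv2.connectedComponentsWithStats(m)
    return [(st[i].tolist(),(c[i]+[x0,y0]).round(2).tolist()) for i in range(1,n) if st[i,4]>4]
print("grip top",blob(t,175,232,196,252,70)); print("grip side",blob(s,270,192,292,220,60))
print("eye top",blob(t,316,205,330,220,120)); 
# wheel mask top
g=cv2.cvtColor(t,6);print(g[205:220,314:332]);print(t[226,298],t[180,160+60],t[215,230])
print(cv2.cvtColor(s,6)[215:230,350:370])
for z in(0.034,.038,.06,.088):print(z,proj("top",[.51,.275,z]),proj("side",[.51,.275,z]))
E
python3 m.py
```

```text
grip top [([4, 4, 11, 12, 91], [184.19, 241.82])]
grip side [([7, 6, 7, 19, 116], [280.14, 206.84])]
eye top [([3, 4, 7, 6, 33], [322.21, 211.45]), ([11, 10, 3, 5, 9], [328.44, 217.44]), ([0, 13, 6, 2, 8], [318.25, 218.75])]
[[162 168 173 169 166 173 176 175 174 175 177 162 121  80  61 148 162 159]
 [142 153 166 168 171 172 173 172 172 172 172 174 178 139  96 150 162 159]
 [115 135 150 169 171 172 173 173 171 171 172 172 174 175 151 154 156 160]
 [ 73 119 165 173 172 173 168 166 153 149 163 173 173 173 175 146 125 146]
 [ 71 155 174 173 173 170 128  81  71  71 106 158 173 173 173 156 121 107]
 [ 85 163 174 173 175 133  84  69  70  70  73 112 165 173 173 175 125 110]
 [ 89 162 174 172 176 107  63  64  65  64  65  69 159 173 172 175 129 113]
 [ 83 161 175 172 177 109  62  64  65  65  60  82 161 173 173 176 121 110]
 [ 71 160 173 172 174 139  84  63  63  62  67 123 166 172 173 174 117 109]
 [ 98 153 172 173 173 177 128  89  82  91 116 166 174 172 175 160 112 101]
 [160 139 159 171 173 174 175 158 148 172 176 174 172 173 174 119 100 104]
 [173 174 142 161 173 174 173 174 174 173 172 172 
[... 1112 characters left out ...]
 184 183 175 158
  125  98]
 [115 136 155 161 166 178 183 184 184 179 181 180 183 183 178 171 156 133
  111 103]
 [153 157 166 162 160 161 163 170 169 169 171 173 171 164 158 147 127 108
  105 111]
 [178 180 178 173 162 144 139 138 141 143 142 144 137 131 127 119 107  96
  111 115]
 [182 179 175 170 164 145 125 113 110 118 120 116 111 107 107 107 100 103
  111 116]
 [172 169 163 156 150 138 119 104 108 108 106 110 106 110 105 104 100 105
  114 122]]
0.034 [190.2469111  246.81650815] [279.01205286 218.55596488]
0.038 [189.88396478 246.50314875] [278.94225478 217.1841682 ]
0.06 [187.84834632 244.74564323] [278.55359641 209.54555905]
0.088 [185.15705031 242.42204098] [278.04696287 199.58829094]
```

```bash
cat > m2.py <<'E'
from h import *
s=cv2.imread("pics/side0.png");t=cv2.imread("pics/top0.png")
print("grip",plane("top",184.19,241.82,.0635),plane("side",280.14,206.84,.0635),tri((280.14,206.84),(184.19,241.82)))
print("eye",plane("top",322.2,211.55,.202),plane("side",359.2,221.4,.202),tri((359.2,221.4),(322.2,211.55)))
# wheel rim: sample bright ridge along rays from hub guess
for n,im,c in(("top",t,[.523,.006]),("side",s,[.523,.004])):
    g=cv2.GaussianBlur(cv2.cvtColor(im,6),(3,3),0).astype(float)
    for it in range(4):
        pts=[]
        for a in np.arange(0,360,5):
            d=np.array([np.cos(np.radians(a)),np.sin(np.radians(a))])
            rs=np.arange(.052,.073,.0005)
            v=np.array([g[int(round(q[1])),int(round(q[0]))] for q in [proj(n,[*(c+r*d),.194]) for r in rs]])
            k=v>150
            if 10<k.sum()<32 and not k[0] and not k[-1] : pts.append(c+d*rs[k].mean())
        pts=np.array(pts);A=np.c_[2*pts,np.ones(len(pts))];x=np.linalg.lstsq(A,(pts**2).sum(1),rcond=None)[0]
        r=np.sqrt(x[2]+x[0]**2+x[1]**2);e=np.hypot(*(pts-x[:2]).T)-r;
        c=x[:2]
    print(n,len(pts),c,r,e.std())
E
python3 m2.py
```

```text
grip [0.51646259 0.28327352 0.0635    ] [0.51610291 0.27994038 0.0635    ] [0.51719061 0.28381949 0.06104973]
eye [ 0.5543271  -0.04487629  0.202     ] [ 0.5558508  -0.04527273  0.202     ] [ 0.55509363 -0.04513637  0.20189887]
top 36 [0.52357186 0.00793053] 0.06169196764897189 0.0005859681706387397
side 5 [ 0.50249664 -0.01040686] 0.05219265014335425 0.0006120242326598756
```

Emit:
move_arm(
  commands=[
    {"claw": 1,"travel": [0,0,1],"turn": -5.5},
    {"claw": 1,"travel": [0,0,1],"turn": -5.5},
    {"claw": 1,"travel": [0,0,1],"turn": -5.5},
    {"claw": 1,"travel": [0,0,1],"turn": -5.5},
  ],
  squeeze=60,
)

```text
time: 0.43
ee_pos: [0.2059, 0.5099, 0.3638]
tcp_rot: [-180.0, -0.0, -179.7]
wrist_force: [-0.0, -0.5, 1.0]
opening: 0.0852
```

Emit:
move_arm(
  commands=[
    {"claw": 1,"travel": [-3.1,-2.28,0],"turn": 0},
    {"claw": 1,"travel": [-3.1,-2.28,0],"turn": 0},
    {"claw": 1,"travel": [-3.1,-2.28,0],"turn": 0},
    {"claw": 1,"travel": [-3.1,-2.28,0],"turn": 0},
    {"claw": 1,"travel": [-3.1,-2.28,0],"turn": 0},
  ],
)

```text
time: 0.85
ee_pos: [0.362, 0.3947, 0.3644]
tcp_rot: [-180.0, -0.0, -180.0]
wrist_force: [0.3, 0.2, -0.1]
opening: 0.0856
```

Emit:
move_arm(
  commands=[
    {"claw": 1,"travel": [-3.1,-2.28,0],"turn": 0},
    {"claw": 1,"travel": [-3.1,-2.28,0],"turn": 0},
    {"claw": 1,"travel": [-3.1,-2.28,0.5],"turn": 0},
    {"claw": 1,"travel": [-3.1,-2.28,1],"turn": 0},
    {"claw": 1,"travel": [-3.1,-2.28,1],"turn": 0},
  ],
)

```text
time: 1.27
ee_pos: [0.5173, 0.2806, 0.3394]
tcp_rot: [180.0, 0.0, -180.0]
wrist_force: [-0.5, 1.6, 0.3]
opening: 0.0854
```

Emit:
move_arm(
  commands=[
    {"claw": 1,"travel": [0,0,1],"turn": 0},
    {"claw": 1,"travel": [0,0,1],"turn": 0},
    {"claw": 1,"travel": [0,0,0],"turn": 0},
  ],
)

```text
time: 1.52
ee_pos: [0.5156, 0.2818, 0.3169]
tcp_rot: [-179.9, -0.2, 180.0]
wrist_force: [0.1, -1.0, -0.4]
opening: 0.0852
```

Emit:
move_arm(
  commands=[
    {"claw": 1,"travel": [0,0,2],"turn": 0},
    {"claw": 1,"travel": [0,0,2],"turn": 0},
    {"claw": 1,"travel": [0,0,0],"turn": 0},
  ],
)

```text
time: 1.77
ee_pos: [0.5143, 0.2828, 0.2764]
tcp_rot: [-179.9, -0.2, -179.9]
wrist_force: [-1.0, 0.6, -1.4]
opening: 0.0854
```

Run:
```python
from h import *
a=viewer.camera("side");b=viewer.camera("top");cv2.imwrite("pics/s1.png",a);cv2.imwrite("pics/t1.png",b)
A=cv2.resize(a[100:250,220:340],None,fx=3.5,fy=3.5,interpolation=2);B=cv2.resize(b[190:290,130:240],None,fx=3.5,fy=5.25,interpolation=2)
cv2.imwrite("pics/z1.png",np.hstack([A,B]))
```

```text
(no output)
```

View pics/z1.png

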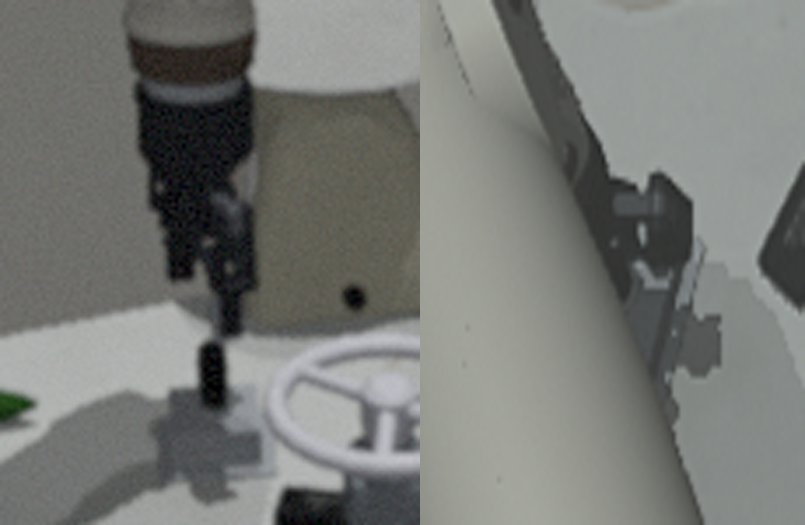

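The side view shows the handle standing between the open fingers. I'll descend and close.

Emit:
move_arm(
  commands=[
    {"claw": 1,"travel": [0,0,2],"turn": 0},
    {"claw": 1,"travel": [0,0,2],"turn": 0},
    {"claw": 1,"travel": [0,0,1.5],"turn": 0},
    {"claw": 0,"travel": [0,0,0],"turn": 0},
    {"claw": -0.3,"travel": [0,0,0],"turn": 0},
  ],
)

```text
time: 2.28
ee_pos: [0.5158, 0.2825, 0.2259]
tcp_rot: [180.0, 0.0, -179.9]
wrist_force: [-0.5, 0.3, 1.0]
opening: 0.0638
```

Emit:
move_arm(
  commands=[
    {"claw": -1,"travel": [0,0,0],"turn": 0},
    {"claw": -1,"travel": [0,0,0],"turn": 0},
    {"claw": -1,"travel": [0,0,0],"turn": 0},
    {"claw": -1,"travel": [0,0,0],"turn": 0},
    {"claw": -1,"travel": [0,0,0],"turn": 0},
  ],
)

```text
time: 2.7
ee_pos: [0.5163, 0.2823, 0.2261]
tcp_rot: [179.9, 0.1, -180.0]
wrist_force: [-0.3, 1.0, 7.2]
opening: 0.0207
```

Emit:
move_arm(
  commands=[
    {"claw": -1,"travel": [0,0,-1.5],"turn": 0},
    {"claw": -1,"travel": [0,0,-3],"turn": 0},
    {"claw": -1,"travel": [0,0,-3.5],"turn": 0},
    {"claw": -1,"travel": [0,0,-3.5],"turn": 0},
    {"claw": -1,"travel": [0,0,-3.5],"turn": 0},
  ],
)

```text
time: 3.12
ee_pos: [0.5157, 0.2818, 0.3763]
tcp_rot: [-180.0, -0.0, -180.0]
wrist_force: [0.5, 1.0, -0.7]
opening: 0.0206
```

Emit:
move_arm(
  commands=[
    {"claw": -1,"travel": [0,0,-3.5],"turn": 0},
    {"claw": -1,"travel": [0,0,-3],"turn": 0},
    {"claw": -1,"travel": [0,0,0],"turn": 0},
  ],
)

```text
time: 3.37
ee_pos: [0.5156, 0.2818, 0.4465]
tcp_rot: [179.8, 0.4, -180.0]
wrist_force: [1.1, 0.1, 1.1]
opening: 0.021
```

Run:
```python
from h import *
a=viewer.camera("side");b=viewer.camera("top");cv2.imwrite("pics/s2.png",a);cv2.imwrite("pics/t2.png",b)
print(status.get_obs()["ee_pos"])
A=cv2.resize(a[40:240,220:380],None,fx=2.5,fy=2.5,interpolation=2);B=cv2.resize(b[190:290,130:240],None,fx=3.5,fy=5.,interpolation=2)
cv2.imwrite("pics/z2.png",np.hstack([A,B]))
```

```text
[0.51611887 0.28203831 0.44075247]
```

View pics/z2.png

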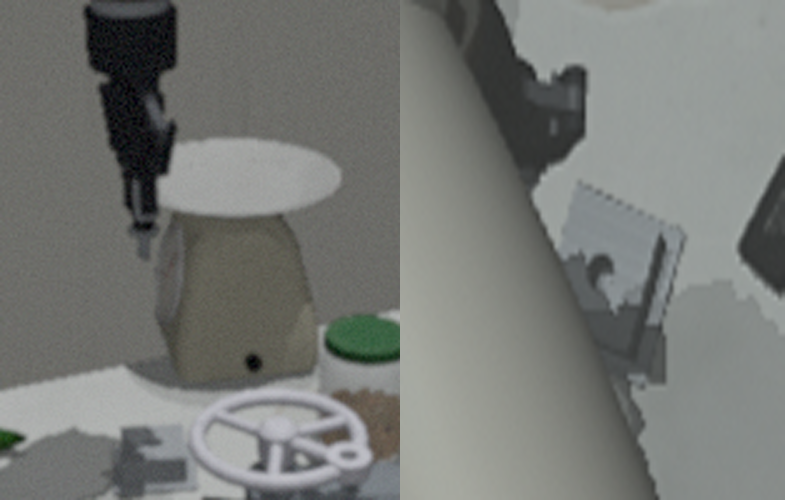

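The handle is held upright in the gripper. Now I'll carry it to just above the eye.

Emit:
move_arm(
  commands=[
    {"claw": -1,"travel": [-0.4,-3.3,-0.2],"turn": 0},
    {"claw": -1,"travel": [-0.4,-3.3,-0.2],"turn": 0},
    {"claw": -1,"travel": [-0.4,-3.3,0],"turn": 0},
    {"claw": -1,"travel": [-0.4,-3.3,0],"turn": 0},
    {"claw": -1,"travel": [-0.4,-3.3,0],"turn": 0},
  ],
)

```text
time: 3.88
ee_pos: [0.5359, 0.1156, 0.4418]
tcp_rot: [-180.0, -0.2, -180.0]
wrist_force: [0.3, -0.4, -1.7]
opening: 0.0207
```

Emit:
move_arm(
  commands=[
    {"claw": -1,"travel": [-0.4,-3.3,0],"turn": 0},
    {"claw": -1,"travel": [-0.4,-3.3,0],"turn": 0},
    {"claw": -1,"travel": [-0.4,-3.3,0],"turn": 0},
    {"claw": -1,"travel": [-0.4,-3.3,0],"turn": 0},
    {"claw": -1,"travel": [-0.3,-3.0,0],"turn": 0},
  ],
)

```text
time: 4.3
ee_pos: [0.555, -0.0469, 0.4417]
tcp_rot: [180.0, -0.2, 180.0]
wrist_force: [0.1, 0.0, -0.5]
opening: 0.0206
```

Emit:
move_arm(
  commands=[
    {"claw": -1,"travel": [0,0,0],"turn": 0},
    {"claw": -1,"travel": [0,0,0],"turn": 0},
    {"claw": -1,"travel": [0,0,0],"turn": 0},
  ],
)

```text
time: 4.55
ee_pos: [0.555, -0.0449, 0.4423]
tcp_rot: [180.0, -0.1, 180.0]
wrist_force: [-0.4, -0.0, -0.5]
opening: 0.0206
```

Run:
```python
from h import *
o=[status.get_obs()]
a=viewer.camera("side");o+=[status.get_obs()];b=viewer.camera("top");o+=[status.get_obs()];cv2.imwrite("pics/s3.png",a);cv2.imwrite("pics/t3.png",b)
for x in o: print(x["ee_pos"],x["tcp_rot"])
A=cv2.resize(a[160:250,310:400],None,fx=5,fy=5,interpolation=2);B=cv2.resize(b[190:250,280:340],None,fx=5,fy=7.5,interpolation=2)
cv2.imwrite("pics/z3.png",np.hstack([A,B]))
```

```text
[ 0.55499302 -0.04492831  0.44233163] [ 1.79975775e+02 -1.24480635e-01  1.79975380e+02]
[ 0.55499159 -0.04443813  0.44268478] [ 1.79982918e+02 -9.06404300e-02 -1.79969444e+02]
[ 0.55500024 -0.04413135  0.44298122] [ 1.79985209e+02 -6.32011294e-02 -1.79931277e+02]
```

View pics/z3.png

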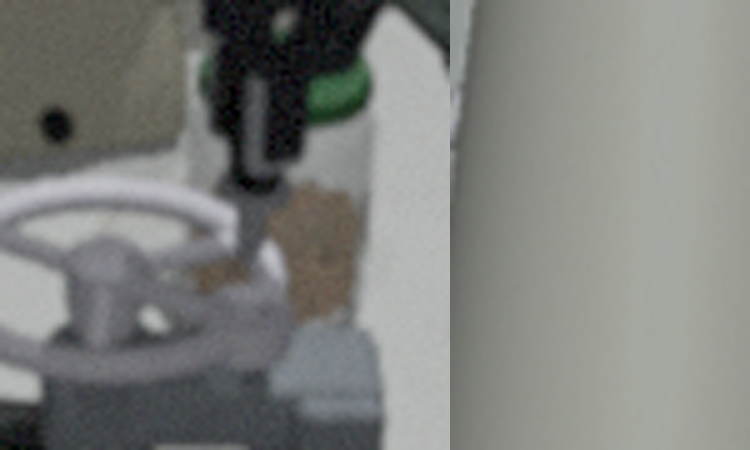

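Run:
```python
from h import *
o=np.array([.555,-.0442,0])
for z in(.2225,.2505,.2545): print(z,proj("side",o+[0,0,z]))
print(proj("side",[.555,-.045,.202]),proj("side",[.565,-.045,.202]),proj("side",[.555,-.035,.202]))
a=cv2.imread("pics/s3.png");g=cv2.cvtColor(a,6);print(g[195:236,350:372])
```

```text
0.2225 [359.07918079 211.65096116]
0.2505 [359.87337198 198.17791489]
0.2545 [359.98921998 196.2126129 ]
[358.7186723  221.42667217] [363.54469541 220.2506714 ] [356.20007267 218.74428517]
[[134 131 135 119  88  66  41  25  17  17  44  47  49  49  43  43  73 107
  129 137 137 134]
 [132 132 127 103  80  59  46  24   1  11   2  24  24  28  19  41  67  93
  116 126 120 118]
 [141 134 115  92  71  73  62  45  38   7  24  26  21  27  24  57  70  78
   97 106 110 107]
 [156 142 118  91  74  68  69  57  53  46  39  32  37  35  50  64  70  77
   89  99  94  99]
 [178 165 145 118  99  86  80  75  71  66  65  61  60  68  73  75  77  78
   90  95 101  98]
 [184 186 175 156 144 119 105  86  77  72  76  78  79  72  79  79  74  89
   91  97 102  96]
 [183 181 184 182 174 161 140 104  79  83  82  82  80  90  80  83  85  88
   94  98 105 102]
 [164 173 178 181 184 184 171 124  85  78  83  80  82  89  89  92  92  99
   95  97  99  98]
 [143 151 160 169 177 183 176 132  87  80  87  80  83  86  95  92 101  96
   95  98  98 100]
 [118 127 139 150 164 176 165 129  84  80  80  84  79  85 101 103 101  96

[... 2202 characters left out ...]
0 112 110 108 104 105 101 100
  113 123 130 130]
 [109 108 109 113 109 106 108 111 111 112 114 108 110 105 104 103  94 104
  121 129 132 129]
 [110 108 113 104 104 103 104 107 109 111 111 113 105 110 107 102 104 115
  126 133 133 134]
 [106 103 105 103 102  98 106 114 113 112 111 111 107 107 102 101 106 119
  129 133 131 132]
 [103 101  96  95  95  95 108 106 107 107 107 105 107 102 108 111 119 124
  129 132 131 133]
 [ 92  90  81  86  85  95  94 102 101 100  99  95  96  96 112 117 127 131
  134 132 134 133]
 [ 83  85  86  84  87  86  82  88  85  76  79  67  78  91 113 127 128 131
  132 130 134 130]
 [ 70  80  84  82  86  84  82  80  75  66  67  67  69  95 116 130 136 133
  132 136 129 135]]
```

Emit:
move_arm(
  commands=[
    {"claw": -1,"travel": [0,0,0.6],"turn": 0},
    {"claw": -1,"travel": [0,0,0.6],"turn": 0},
    {"claw": -1,"travel": [0,0,0.4],"turn": 0},
    {"claw": -1,"travel": [0,0,0.0],"turn": 0},
  ],
)

```text
time: 4.98
ee_pos: [0.555, -0.0445, 0.4263]
tcp_rot: [180.0, -0.1, -179.9]
wrist_force: [0.4, 0.1, -1.4]
opening: 0.0205
```

Run:
```python
from h import *
a=viewer.camera("side");cv2.imwrite("pics/s4.png",a)
o=status.get_obs();print(o["ee_pos"],o["wrist_force"])
A=cv2.resize(a[170:250,310:400],None,fx=7,fy=7,interpolation=2)
cv2.imwrite("pics/z4.png",cv2.convertScaleAbs(A,alpha=1.4))
```

```text
[ 0.55492024 -0.04460892  0.42690237] [-0.66572569  0.42505037 -0.64042539]
```

View pics/z4.png

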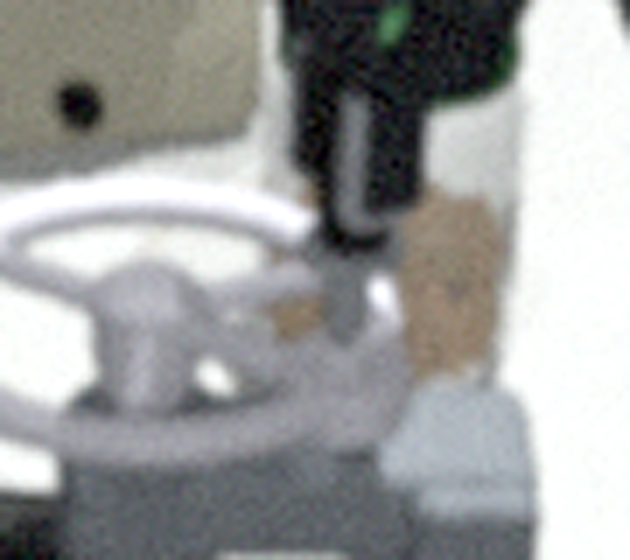

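The tip, near (359.6,219) in the side view, is just above the eye at (359.2,221). I'll lower it slowly.

Emit:
move_arm(
  commands=[
    {"claw": -1,"travel": [0,0,0.3],"turn": 0},
    {"claw": -1,"travel": [0,0,0.3],"turn": 0},
    {"claw": -1,"travel": [0,0,0.2],"turn": 0},
  ],
)

```text
time: 5.28
ee_pos: [0.555, -0.045, 0.4194]
tcp_rot: [180.0, -0.0, -180.0]
wrist_force: [-0.4, -0.4, -1.2]
opening: 0.021
```

Emit:
move_arm(
  commands=[
    {"claw": -1,"travel": [0,0,0.2],"turn": 0},
    {"claw": -1,"travel": [0,0,0.2],"turn": 0},
    {"claw": -1,"travel": [0,0,0.1],"turn": 0},
  ],
)

```text
time: 5.53
ee_pos: [0.555, -0.045, 0.4144]
tcp_rot: [180.0, -0.0, -180.0]
wrist_force: [0.6, 0.4, -1.2]
opening: 0.0206
```

Emit:
move_arm(
  commands=[
    {"claw": -1,"travel": [0,0,0.3],"turn": 0},
    {"claw": -1,"travel": [0,0,0.3],"turn": 0},
    {"claw": -1,"travel": [0,0,0.2],"turn": 0},
  ],
)

```text
time: 5.78
ee_pos: [0.555, -0.045, 0.4062]
tcp_rot: [180.0, -0.0, -180.0]
wrist_force: [-0.6, 0.3, 0.1]
opening: 0.0206
```

Emit:
move_arm(
  commands=[
    {"claw": -1,"travel": [0,0,0.3],"turn": 0},
    {"claw": -1,"travel": [0,0,0.3],"turn": 0},
    {"claw": -1,"travel": [0,0,0.2],"turn": 0},
  ],
)

```text
time: 6.03
ee_pos: [0.555, -0.0449, 0.3982]
tcp_rot: [180.0, -0.0, -180.0]
wrist_force: [0.4, -0.5, -1.2]
opening: 0.0209
```

Emit:
move_arm(
  commands=[
    {"claw": -1,"travel": [0,0,0.15],"turn": 0},
    {"claw": -1,"travel": [0,0,0.1],"turn": 0},
    {"claw": -1,"travel": [0,0,0],"turn": 0},
  ],
)

```text
time: 6.28
ee_pos: [0.555, -0.045, 0.396]
tcp_rot: [-180.0, -0.0, -180.0]
wrist_force: [-0.2, 0.1, -1.0]
opening: 0.0204
```

Emit:
move_arm(
  commands=[
    {"claw": -1,"travel": [0,0,0.1],"turn": 0},
    {"claw": -1,"travel": [0,0,0],"turn": 0},
  ],
)

```text
time: 6.45
ee_pos: [0.5551, -0.045, 0.3952]
tcp_rot: [-180.0, 0.0, -180.0]
wrist_force: [-0.6, 0.5, -1.1]
opening: 0.021
```

Emit:
move_arm(
  commands=[
    {"claw": -1,"travel": [0,0,0.1],"turn": 0},
    {"claw": -1,"travel": [0,0,0],"turn": 0},
  ],
)

```text
time: 6.62
ee_pos: [0.5551, -0.045, 0.3943]
tcp_rot: [-180.0, 0.0, -180.0]
wrist_force: [-0.8, -0.7, -0.4]
opening: 0.0205
```

Emit:
move_arm(
  commands=[
    {"claw": -1,"travel": [0,0,0.1],"turn": 0},
    {"claw": -1,"travel": [0,0,0],"turn": 0},
  ],
)

```text
time: 6.78
ee_pos: [0.5549, -0.0449, 0.3941]
tcp_rot: [-180.0, 0.1, -180.0]
wrist_force: [-1.3, 1.4, 4.3]
opening: 0.0206
```

Emit:
move_arm(
  commands=[
    {"claw": -1,"travel": [0,0,0.1],"turn": 0},
    {"claw": -1,"travel": [0,0,0],"turn": 0},
  ],
)

```text
time: 6.95
ee_pos: [0.5548, -0.0449, 0.394]
tcp_rot: [-180.0, 0.2, -180.0]
wrist_force: [-1.8, 1.6, 9.7]
opening: 0.0205
```

Emit:
move_arm(
  commands=[
    {"claw": -1,"travel": [0,0,0.1],"turn": 0},
    {"claw": -1,"travel": [0,0,0],"turn": 0},
  ],
)

```text
time: 7.12
ee_pos: [0.5547, -0.0448, 0.394]
tcp_rot: [-180.0, 0.2, -180.0]
wrist_force: [-3.3, 1.5, 14.8]
opening: 0.0207
```

Seated: the shoulder met the eye at TCP z 0.394, as calculated, and the force rises with further push. Now I'll work out the winding path.

```bash
cat > path.py <<'E'
from h import *
import sys,json
# args: cx cy r th0(rad) step nrows startx starty
cx,cy,r,th0,d,n,sx,sy=map(float,sys.argv[1:9])
cur=np.array([sx,sy])
rows=[]
for k in range(1,int(n)+1):
    th=th0-k*d
    p=np.array([cx+r*np.cos(th),cy+r*np.sin(th)])
    w=np.round((p-cur)*100,2); cur=cur+w/100
    rows.append([round(-w[0],2),round(w[1],2)])
    if k%5==0: print(json.dumps(rows),"th %.3f"%th,"p",cur.round(4)); rows=[]
E
python3 path.py .5243 .0078 .062 -1.0437 .15 45 .5550 -.0450; python3 -c "
from workcell import status;o=status.get_obs();print(o['q'],o['torque'],o['ee_pos'])"
```

```text
[[0.79, -0.48], [0.88, -0.28], [0.92, -0.14], [0.93, -0.0], [0.92, 0.13]] th -1.794 p [ 0.5106 -0.0527]
[[0.89, 0.28], [0.84, 0.4], [0.76, 0.52], [0.69, 0.63], [0.57, 0.73]] th -2.544 p [ 0.4731 -0.0271]
[[0.47, 0.8], [0.34, 0.87], [0.2, 0.91], [0.07, 0.92], [-0.07, 0.93]] th -3.294 p [0.463  0.0172]
[[-0.21, 0.9], [-0.34, 0.87], [-0.47, 0.8], [-0.58, 0.73], [-0.69, 0.62]] th -4.044 p [0.4859 0.0564]
[[-0.77, 0.52], [-0.84, 0.4], [-0.88, 0.27], [-0.92, 0.14], [-0.93, -0.01]] th -4.794 p [0.5293 0.0696]
[[-0.92, -0.15], [-0.89, -0.28], [-0.83, -0.4], [-0.76, -0.53], [-0.68, -0.64]] th -5.544 p [0.5701 0.0496]
[[-0.57, -0.73], [-0.46, -0.81], [-0.33, -0.87], [-0.2, -0.91], [-0.06, -0.93]] th -6.294 p [0.5863 0.0071]
[[0.08, -0.92], [0.22, -0.9], [0.35, -0.87], [0.47, -0.79], [0.59, -0.72]] th -7.044 p [ 0.5692 -0.0349]
[[0.69, -0.63], [0.77, -0.51], [0.84, -0.39], [0.9, -0.26], [0.92, -0.13]] th -7.794 p [ 0.528  -0.0541]
[-4.62162535e+00  5.51688823e+00  9.46149549e+00  9.37120821e+01
  8.89038574e-03 -4.64003709e+00] [ 0.10453249  0.72705062 -0.07218563] [ 0.55470607 -0.04482394  0.39395994]
```

Emit:
move_arm(
  commands=[
    {"claw": -1,"travel": [0.79,-0.48,-0.15],"turn": 0},
    {"claw": -1,"travel": [0.88,-0.28,0],"turn": 0},
  ],
  squeeze=80,
)

```text
time: 7.28
ee_pos: [0.539, -0.052, 0.3942]
tcp_rot: [179.9, 0.3, -179.9]
wrist_force: [5.9, 7.4, 7.3]
opening: 0.0201
```

Emit:
move_arm(
  commands=[
    {"claw": -1,"travel": [0.92,-0.14,0],"turn": 0},
    {"claw": -1,"travel": [0.93,0,0],"turn": 0},
    {"claw": -1,"travel": [0.92,0.13,0],"turn": 0},
  ],
)

```text
time: 7.53
ee_pos: [0.5112, -0.0528, 0.3943]
tcp_rot: [-180.0, 0.4, 180.0]
wrist_force: [8.2, -1.4, 4.9]
opening: 0.0204
```

Emit:
move_arm(
  commands=[
    {"claw": -1,"travel": [0.89,0.28,0],"turn": 0},
    {"claw": -1,"travel": [0.84,0.4,0],"turn": 0},
    {"claw": -1,"travel": [0.76,0.52,0],"turn": 0},
    {"claw": -1,"travel": [0.69,0.63,0],"turn": 0},
    {"claw": -1,"travel": [0.57,0.73,0],"turn": 0},
  ],
)

```text
time: 7.95
ee_pos: [0.473, -0.0279, 0.394]
tcp_rot: [-179.8, 0.2, 179.9]
wrist_force: [1.3, -9.6, 5.7]
opening: 0.0204
```

Emit:
move_arm(
  commands=[
    {"claw": -1,"travel": [0.47,0.8,0],"turn": 0},
    {"claw": -1,"travel": [0.34,0.87,0],"turn": 0},
    {"claw": -1,"travel": [0.2,0.91,0],"turn": 0},
    {"claw": -1,"travel": [0.07,0.92,0],"turn": 0},
    {"claw": -1,"travel": [-0.07,0.93,0],"turn": 0},
  ],
)

```text
time: 8.37
ee_pos: [0.4622, 0.0167, 0.394]
tcp_rot: [-179.8, 0.1, 179.9]
wrist_force: [-5.3, -8.0, 8.5]
opening: 0.0201
```

Emit:
move_arm(
  commands=[
    {"claw": -1,"travel": [-0.21,0.9,0],"turn": 0},
    {"claw": -1,"travel": [-0.34,0.87,0],"turn": 0},
    {"claw": -1,"travel": [-0.47,0.8,0],"turn": 0},
    {"claw": -1,"travel": [-0.58,0.73,0],"turn": 0},
    {"claw": -1,"travel": [-0.69,0.62,0],"turn": 0},
  ],
)

```text
time: 8.78
ee_pos: [0.4852, 0.0564, 0.3941]
tcp_rot: [-179.9, 0.0, 180.0]
wrist_force: [-6.7, -5.7, 10.1]
opening: 0.0203
```

Emit:
move_arm(
  commands=[
    {"claw": -1,"travel": [-0.77,0.52,0],"turn": 0},
    {"claw": -1,"travel": [-0.84,0.4,0],"turn": 0},
    {"claw": -1,"travel": [-0.88,0.27,0],"turn": 0},
    {"claw": -1,"travel": [-0.92,0.14,0],"turn": 0},
    {"claw": -1,"travel": [-0.93,-0.01,0],"turn": 0},
  ],
)

```text
time: 9.2
ee_pos: [0.5288, 0.0694, 0.3941]
tcp_rot: [-179.9, -0.0, -180.0]
wrist_force: [-9.4, -5.5, 11.6]
opening: 0.0204
```

Emit:
move_arm(
  commands=[
    {"claw": -1,"travel": [-0.87,-0.22,-0.1],"turn": 0},
    {"claw": -1,"travel": [-0.89,-0.28,0],"turn": 0},
    {"claw": -1,"travel": [-0.83,-0.4,0],"turn": 0},
    {"claw": -1,"travel": [-0.76,-0.53,0],"turn": 0},
    {"claw": -1,"travel": [-0.68,-0.64,0],"turn": 0},
  ],
)

```text
time: 9.62
ee_pos: [0.569, 0.049, 0.3943]
tcp_rot: [180.0, -0.1, -180.0]
wrist_force: [-10.1, 1.5, 6.6]
opening: 0.0198
```

Emit:
move_arm(
  commands=[
    {"claw": -1,"travel": [-0.57,-0.73,0],"turn": 0},
    {"claw": -1,"travel": [-0.46,-0.81,0],"turn": 0},
    {"claw": -1,"travel": [-0.33,-0.87,0],"turn": 0},
    {"claw": -1,"travel": [-0.2,-0.91,0],"turn": 0},
    {"claw": -1,"travel": [-0.06,-0.93,0],"turn": 0},
  ],
)

```text
time: 10.03
ee_pos: [0.5852, 0.007, 0.3943]
tcp_rot: [179.8, -0.1, -179.9]
wrist_force: [-7.6, 7.9, 5.7]
opening: 0.0201
```

Run:
```python
from h import *
a=viewer.camera("side");b=viewer.camera("top");cv2.imwrite("pics/s5.png",a)
o=status.get_obs();print(o["ee_pos"],o["wrist_force"])
s0=cv2.imread("pics/side0.png")
A=np.hstack([cv2.resize(x[190:320,280:400],None,fx=3.3,fy=4,interpolation=2) for x in(s0,a)])
cv2.imwrite("pics/z5.png",cv2.convertScaleAbs(A,alpha=1.6))
```

```text
[0.58544727 0.00598769 0.39425363] [-3.53416251  1.61528098  3.3279915 ]
```

View pics/z5.png

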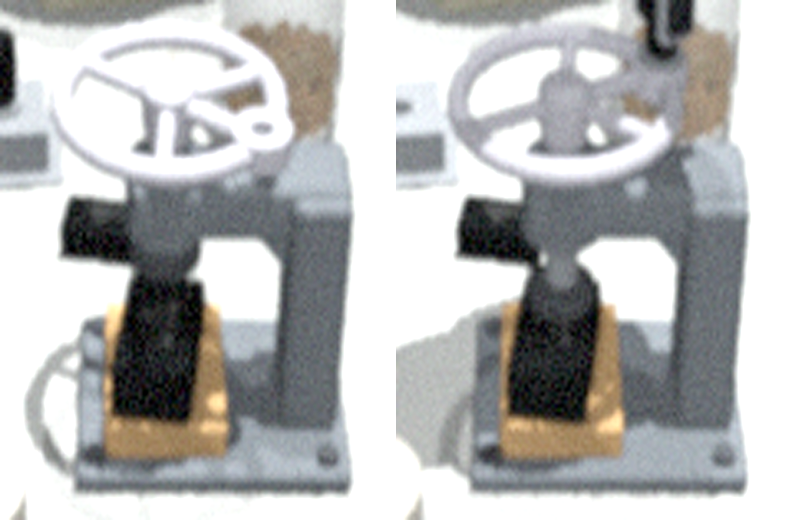

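Emit:
move_arm(
  commands=[
    {"claw": -1,"travel": [0.15,-0.92,0],"turn": 0},
    {"claw": -1,"travel": [0.22,-0.9,0],"turn": 0},
    {"claw": -1,"travel": [0.35,-0.87,0],"turn": 0},
    {"claw": -1,"travel": [0.47,-0.79,0],"turn": 0},
    {"claw": -1,"travel": [0.59,-0.72,0],"turn": 0},
  ],
)

```text
time: 10.55
ee_pos: [0.568, -0.0347, 0.3943]
tcp_rot: [179.8, 0.1, -179.9]
wrist_force: [0.6, 9.6, 2.8]
opening: 0.0201
```

```bash
cat > snap.py <<'E'
from h import *
import sys
k=sys.argv[1]
a=viewer.camera("side");np.save(f"pics/f{k}.npy",a)
o=status.get_obs();p=o["ee_pos"][:2]-[.5231,.0071];print(k,o["time"],o["ee_pos"].round(4),o["wrist_force"].round(1),"th",np.arctan2(p[1],p[0]).round(4),"r",np.hypot(*p).round(4))
A=cv2.resize(a[230:300,300:370],None,fx=8,fy=8,interpolation=2)
cv2.imwrite(f"pics/f{k}.png",cv2.convertScaleAbs(A,alpha=2))
E
python3 snap.py 1
```

```text
1 10.6 [ 0.5673 -0.0359  0.3945] [1.7 4.6 0.6] th -0.7716 r 0.0616
```

View pics/f1.png

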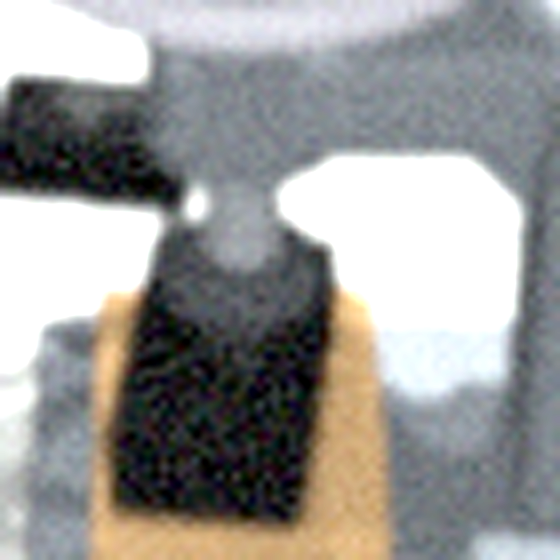

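Run:
```python
import numpy as np
c=np.array([.5231,.0071]);cur=c+.062*np.array([np.cos(-7.044),np.sin(-7.044)])
for k in range(1,45):
    th=-7.044-.1*k;p=c+.062*np.array([np.cos(th),np.sin(th)]);w=np.round((p-cur)*100,2);cur=cur+w/100
    print("[%.2f,%.2f]"%(-w[0],w[1]),end=" " if k%3 else "  th %.3f rel %.2f\n"%(th,-th-1.044))
```

```text
[0.45,-0.43] [0.49,-0.38] [0.52,-0.33]  th -7.344 rel 6.30
[0.56,-0.27] [0.58,-0.22] [0.60,-0.16]  th -7.644 rel 6.60
[0.61,-0.10] [0.62,-0.03] [0.62,0.02]  th -7.944 rel 6.90
[0.61,0.09] [0.60,0.14] [0.59,0.21]  th -8.244 rel 7.20
[0.56,0.26] [0.53,0.32] [0.50,0.37]  th -8.544 rel 7.50
[0.45,0.42] [0.42,0.46] [0.36,0.50]  th -8.844 rel 7.80
[0.32,0.54] [0.26,0.56] [0.20,0.59]  th -9.144 rel 8.10
[0.14,0.60] [0.08,0.61] [0.02,0.62]  th -9.444 rel 8.40
[-0.04,0.62] [-0.11,0.61] [-0.16,0.60]  th -9.744 rel 8.70
[-0.23,0.58] [-0.28,0.55] [-0.33,0.52]  th -10.044 rel 9.00
[-0.39,0.49] [-0.43,0.44] [-0.47,0.40]  th -10.344 rel 9.30
[-0.51,0.36] [-0.54,0.29] [-0.57,0.25]  th -10.644 rel 9.60
[-0.60,0.18] [-0.60,0.12] [-0.62,0.07]  th -10.944 rel 9.90
[-0.62,-0.00] [-0.62,-0.06] [-0.60,-0.13]  th -11.244 rel 10.20
[-0.60,-0.18] [-0.57,-0.24]
```

Emit:
move_arm(
  commands=[
    {"claw": -1,"travel": [0.45,-0.43,0.07],"turn": 0},
    {"claw": -1,"travel": [0.49,-0.38,0],"turn": 0},
    {"claw": -1,"travel": [0.52,-0.33,0],"turn": 0},
  ],
)

```text
time: 10.85
ee_pos: [0.5537, -0.046, 0.3942]
tcp_rot: [179.8, 0.2, -179.9]
wrist_force: [3.4, 9.6, 6.3]
opening: 0.0201
```

```bash
python3 snap.py 2
```

```text
2 10.9 [ 0.5531 -0.0466  0.3943] [4.5 6.3 3.9] th -1.0611 r 0.0615
```

Emit:
move_arm(
  commands=[
    {"claw": -1,"travel": [0.56,-0.27,0],"turn": 0},
    {"claw": -1,"travel": [0.58,-0.22,0],"turn": 0},
    {"claw": -1,"travel": [0.6,-0.16,0],"turn": 0},
  ],
)

```text
time: 11.15
ee_pos: [0.5367, -0.0527, 0.3943]
tcp_rot: [179.9, 0.3, -179.9]
wrist_force: [5.9, 7.5, 5.5]
opening: 0.0197
```

```bash
python3 snap.py 3
```

```text
3 11.2 [ 0.5359 -0.053   0.3943] [5.1 5.6 1.4] th -1.3617 r 0.0614
```

Emit:
move_arm(
  commands=[
    {"claw": -1,"travel": [0.61,-0.1,0],"turn": 0},
    {"claw": -1,"travel": [0.62,-0.03,0],"turn": 0},
    {"claw": -1,"travel": [0.62,0.02,0],"turn": 0},
  ],
)

```text
time: 11.45
ee_pos: [0.5184, -0.0542, 0.3943]
tcp_rot: [180.0, 0.3, -180.0]
wrist_force: [7.9, 3.2, 4.5]
opening: 0.0204
```

```bash
python3 snap.py 4
```

```text
4 11.5 [ 0.5175 -0.0542  0.3943] [6.6 2.4 1.5] th -1.6622 r 0.0616
```

Emit:
move_arm(
  commands=[
    {"claw": -1,"travel": [0.61,0.09,0],"turn": 0},
    {"claw": -1,"travel": [0.6,0.14,0],"turn": 0},
    {"claw": -1,"travel": [0.59,0.21,0],"turn": 0},
  ],
)

```text
time: 11.75
ee_pos: [0.5004, -0.0503, 0.3942]
tcp_rot: [-179.9, 0.3, 180.0]
wrist_force: [7.9, -2.2, 4.5]
opening: 0.0202
```

```bash
python3 snap.py 5
python3 - <<'E'
import numpy as np,cv2
A=[cv2.resize(np.load(f"pics/f{k}.npy")[245:285,312:352],None,fx=9,fy=9,interpolation=2) for k in(1,3,5)]
cv2.imwrite("pics/c1.png",cv2.resize(cv2.convertScaleAbs(np.hstack(A),alpha=3),(798,266)))
E
```

```text
5 11.8 [ 0.4995 -0.05    0.3943] [ 6.8 -1.   1.9] th -1.9618 r 0.0618
```

View pics/c1.png

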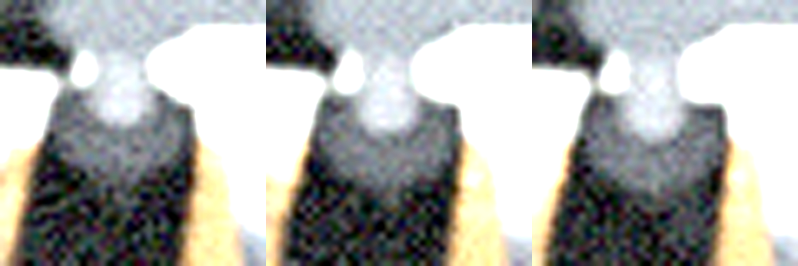

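```bash
cat > trk.py <<'E'
import numpy as np,cv2,sys
from h import *
def edge(k):
    a=np.load(f"pics/f{k}.npy");g=cv2.cvtColor(a,6).astype(float)
    pr=g[245:290,328:333].mean(1); 
    def cross(th):
        i=[i for i in range(5,44) if pr[i]>=th>pr[i+1]][0]
        return 245+i+(pr[i]-th)/(pr[i]-pr[i+1])
    up=cross(58)
    # lower: fit logistic-like: area method: sum from row 262..288 above black level
    blk=pr[36:44].mean(); 
    return pr,up,blk
if __name__=="__main__":
    for k in sys.argv[1:]:
        pr,up,blk=edge(k);print(k,round(up,2),round(blk,1),pr[8:36].round().astype(int))
    print(proj("side",[.5235,.0075,.08])-proj("side",[.5235,.0075,.075]))
E
python3 trk.py 1 2 3 4 5
```

```text
1 263.42 13.0 [75 77 82 82 82 82 80 83 83 79 66 47 44 45 45 46 44 38 37 31 20 24 26 19
 16 10 10 15]
2 263.87 13.6 [72 79 82 81 83 80 83 83 82 82 71 56 42 42 46 46 47 44 38 33 25 25 23 15
 13 13 11 11]
3 264.45 15.1 [72 76 79 84 81 81 83 79 82 80 81 65 49 42 44 46 45 43 43 36 30 26 24 18
 17 10  7 14]
4 265.06 12.8 [74 79 80 81 79 83 82 84 82 83 82 73 59 45 44 49 46 46 41 39 32 24 22 18
 13 16  7 12]
5 265.45 12.8 [72 78 81 82 82 82 81 80 79 80 82 75 65 50 41 45 46 45 45 45 38 28 26 25
  8 15 12 16]
[ 0.04016099 -1.95224668]
```

Emit:
move_arm(
  commands=[
    {"claw": -1,"travel": [0.56,0.26,0],"turn": 0},
    {"claw": -1,"travel": [0.53,0.32,0],"turn": 0},
    {"claw": -1,"travel": [0.5,0.37,0],"turn": 0},
  ],
)

```text
time: 12.05
ee_pos: [0.4844, -0.0412, 0.3942]
tcp_rot: [-179.8, 0.3, 180.0]
wrist_force: [6.9, -6.0, 5.3]
opening: 0.0202
```

```bash
python3 snap.py 6;python3 trk.py 6
```

```text
6 12.1 [ 0.4837 -0.0407  0.3942] [ 5.5 -3.6  3.2] th -2.2599 r 0.062
6 265.38 18.8 [73 75 80 81 81 83 80 80 82 81 81 78 64 48 41 42 46 44 42 44 40 39 39 31
 27 23 26 28]
[ 0.04016099 -1.95224668]
```

Emit:
move_arm(
  commands=[
    {"claw": -1,"travel": [0.45,0.42,0],"turn": 0},
    {"claw": -1,"travel": [0.42,0.46,0],"turn": 0},
    {"claw": -1,"travel": [0.36,0.5,0],"turn": 0},
  ],
)

```text
time: 12.35
ee_pos: [0.4719, -0.0277, 0.394]
tcp_rot: [-179.7, 0.2, 179.9]
wrist_force: [4.7, -9.1, 5.2]
opening: 0.0199
```

```bash
python3 snap.py 7;python3 trk.py 7
```

```text
7 12.4 [ 0.4713 -0.0271  0.3941] [ 3.4 -6.3  4.9] th -2.5578 r 0.062
7 265.41 18.5 [72 79 81 78 80 79 81 81 83 82 81 79 65 48 41 44 47 44 42 42 32 27 26 17
 20 16 27 27]
[ 0.04016099 -1.95224668]
```

Emit:
move_arm(
  commands=[
    {"claw": -1,"travel": [0.32,0.54,0],"turn": 0},
    {"claw": -1,"travel": [0.26,0.56,0],"turn": 0},
    {"claw": -1,"travel": [0.2,0.59,0],"turn": 0},
  ],
)

```text
time: 12.65
ee_pos: [0.4637, -0.011, 0.3939]
tcp_rot: [-179.7, 0.1, 179.9]
wrist_force: [1.2, -12.5, 5.5]
opening: 0.0202
```

```bash
python3 snap.py 8;python3 trk.py 8
```

```text
8 12.7 [ 0.4634 -0.0102  0.3939] [ 0.3 -8.8  5.2] th -2.8588 r 0.0621
8 265.39 13.1 [73 77 81 80 83 81 81 80 77 81 78 77 64 49 41 45 46 44 45 43 35 41 35 27
 19 24 13 13]
[ 0.04016099 -1.95224668]
```

The foot stopped at image row 265.40 from th ≈ -1.86, and the wheel has gone about 1.0 rad past that, so about 43 N. The drag has risen by about 4 N, which fits. I'll unload sideways, release and lift off.

Emit:
move_arm(
  commands=[
    {"claw": -1,"travel": [0,-0.1,-0.1],"turn": 0},
    {"claw": -1,"travel": [0,-0.07,0],"turn": 0},
    {"claw": -1,"travel": [0,0,0],"turn": 0},
  ],
)

```text
time: 12.95
ee_pos: [0.4636, -0.0118, 0.3941]
tcp_rot: [-180.0, 0.0, -180.0]
wrist_force: [0.5, -2.3, 3.7]
opening: 0.0207
```

Emit:
move_arm(
  commands=[
    {"claw": -0.3,"travel": [0,0,0],"turn": 0},
    {"claw": -0.1,"travel": [0,0,0],"turn": 0},
    {"claw": 0,"travel": [0,0,0],"turn": 0},
    {"claw": 0,"travel": [0,0,0],"turn": 0},
    {"claw": 0,"travel": [0,0,0],"turn": 0},
  ],
)

```text
time: 13.37
ee_pos: [0.4635, -0.0116, 0.3939]
tcp_rot: [180.0, -0.0, -180.0]
wrist_force: [-0.5, 0.3, 0.7]
opening: 0.0427
```

```bash
python3 snap.py 9;python3 trk.py 9
python3 - <<'E'
import numpy as np,cv2
a=np.load("pics/f9.npy");cv2.imwrite("pics/z9.png",cv2.resize(cv2.convertScaleAbs(a[120:300,270:400],alpha=1.5),None,fx=3.3,fy=3.3,interpolation=2))
E
```

```text
9 13.4167 [ 0.4635 -0.0116  0.3939] [0.6 0.6 0. ] th -2.8368 r 0.0625
9 265.39 15.2 [71 77 80 79 80 81 80 81 80 82 81 77 65 46 41 42 42 45 43 40 34 36 36 29
 23 15 20 14]
[ 0.04016099 -1.95224668]
```

View pics/z9.png

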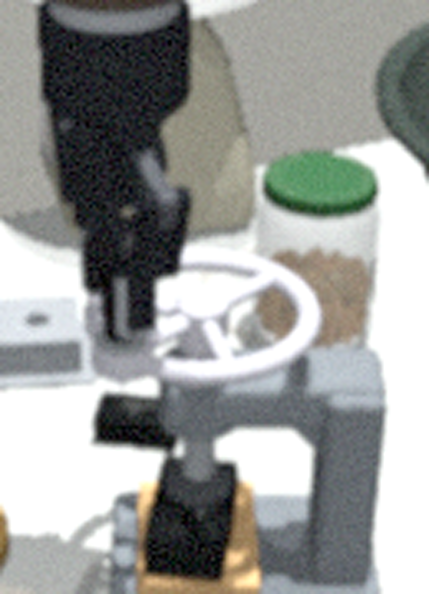

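The gripper has released the handle, so I'll lift straight up.

Emit:
move_arm(
  commands=[
    {"claw": 0,"travel": [0,0,-0.5],"turn": 0},
    {"claw": 0,"travel": [0,0,-1],"turn": 0},
    {"claw": 0,"travel": [0,0,-1.5],"turn": 0},
    {"claw": 0,"travel": [0,0,-2],"turn": 0},
    {"claw": 0,"travel": [0,0,-2],"turn": 0},
  ],
)

```text
time: 13.83
ee_pos: [0.4633, -0.0116, 0.4655]
tcp_rot: [180.0, 0.0, -180.0]
wrist_force: [1.0, 0.2, 0.4]
opening: 0.0426
```

Emit:
move_arm(
  commands=[
    {"claw": 0,"travel": [2,3,-1],"turn": 0},
    {"claw": 0,"travel": [2,3.5,0],"turn": 0},
    {"claw": 0,"travel": [2,3.5,0],"turn": 0},
    {"claw": 0,"travel": [2,3.5,0],"turn": 0},
    {"claw": 0,"travel": [2,3.5,0],"turn": 0},
  ],
)

```text
time: 14.25
ee_pos: [0.3621, 0.1593, 0.4752]
tcp_rot: [180.0, 0.1, 180.0]
wrist_force: [0.3, 0.8, -0.1]
opening: 0.0426
```

Emit:
move_arm(
  commands=[
    {"claw": 0,"travel": [1,3.5,0],"turn": 0},
    {"claw": 0,"travel": [1,3.5,0],"turn": 0},
    {"claw": 0,"travel": [1,3.5,0],"turn": 0},
    {"claw": 0,"travel": [0,3,0],"turn": 0},
    {"claw": 0,"travel": [0,0,0],"turn": 0},
  ],
)

```text
time: 14.67
ee_pos: [0.3328, 0.2972, 0.474]
tcp_rot: [179.9, -0.0, -179.8]
wrist_force: [1.1, -0.2, 0.4]
opening: 0.0428
```

```bash
python3 snap.py 10;python3 trk.py 10
python3 - <<'E'
from h import *
a=np.load("pics/f10.npy");b=viewer.camera("top");cv2.imwrite("pics/t10.png",b)
A=cv2.resize(a[180:330,250:410],None,fx=2.5,fy=3,interpolation=2);B=cv2.resize(b[170:330,180:340],None,fx=2.45,fy=2.8125,interpolation=2)
cv2.imwrite("pics/z10.png",np.hstack([A,B]))
E
```

```text
10 14.7167 [0.333  0.2954 0.4742] [-0.4  0.   0.3] th 2.1538 r 0.3453
10 265.23 14.4 [69 73 76 77 78 78 77 79 77 78 77 73 62 45 37 40 45 39 43 39 31 38 36 25
 21 12 20  9]
[ 0.04016099 -1.95224668]
```

View pics/z10.png

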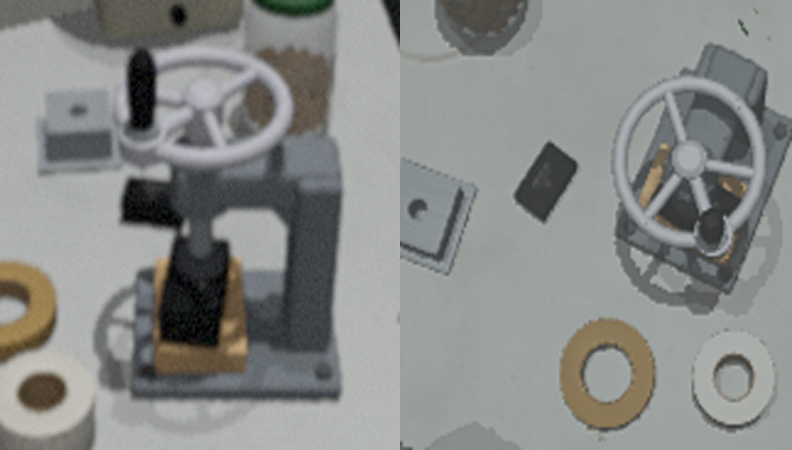

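Run:
```python
from h import *
b=cv2.imread("pics/t10.png");cv2.imwrite("pics/z11.png",cv2.resize(b[235:270,290:325],None,fx=16,fy=16,interpolation=2))
for th in(-2.65,-2.75,-2.85):
    print(th,proj("top",[.5231+.062*np.cos(th),.0071+.062*np.sin(th),.204]))
```

```text
-2.65 [311.76597189 250.47161754]
-2.75 [309.12758433 251.7043774 ]
-2.85 [306.37497149 252.67291091]
```

View pics/z11.png

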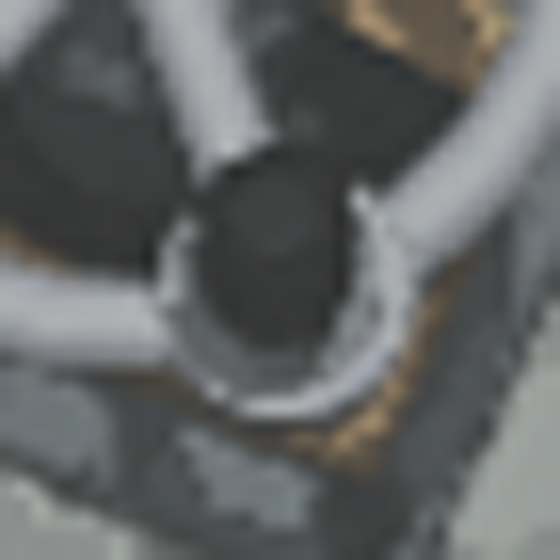

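The top view puts the eye at column 307.4, so th ≈ -2.81 and the wheel hasn't slipped back. The handle is seated, and the rolls haven't moved. I'll hand the job in.

Run:
```python
from h import *
a=viewer.camera("top").astype(int);b=cv2.imread("pics/top0.png").astype(int)
d=np.abs(a-b).sum(2)
print("tape/label/marker diff",(d[280:330,240:340]>60).sum(),(d[265:305,410:470]>60).sum())
print(bot.job_done())
```

```text
tape/label/marker diff 17 0
the job is handed in; nothing more can be done
None
```

The adapter is clamped in the press at an estimated 41–43 N, inside the 120 N crush limit. I handed the job in at about 15 s of the 72 s; no verdict was reported.

- **Handle:** I took it from its rest and lowered it through the eye. The shoulder met the eye at the calculated height, and force rose on further push. The last pictures show it still seated.
- **Winding:** I wound the wheel clockwise about 8.1 rad, roughly 1.3 turns. In the side camera the foot stopped descending at about 7.1 rad of that, and I went on about 0.95–1.0 rad (about 4.6 mm of spring).
- **Force cross-check:** drag at the eye rose from about 8 N to 12.5 N, which is 4.5 N. You gave about 3 N for a 40 N clamp, so the true force could be somewhat above the estimate.
- **After release:** the wheel had not sprung back (about 0.03 rad between the two readings, within measuring error). The foot was at row 265.23 in the last picture against 265.39 while pressing, which is a shift of about 0.4 mm and within picture noise. The robot was touching nothing.
- **Bystanders:** the marker area shows no change from the first picture. The tape roll and label roll area differs by 17 pixels, with no visible movement, so I took it as noise.

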